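Pack the mounting caddy

TASK

Pack the mounting caddy from the cutting mat: slip the large tape roll over the wooden post, and seat the cork block, the square knobbed weight and the glue jar flat in the oblong, square and round recesses that are cut for them. Set each thing down without dropping it, keep the jar upright, and leave the small tape roll and the round-based weight standing where they are on the mat.

Things in the scene. Friction and masses are not known exactly. Their poses are not given: they have to be found in the camera images.
- tape_mid (a point): Large roll of paper tape, the one of two that is 58 mm across; core hole 40 mm across, 36 mm tall, lying flat on the mat with the hole upward (mat top 3 mm above the table). Point: its centre, half-way up (18 mm above its underside); z is the roll's axis. The six things stand on the mat in two rows of three along y, the rows 130 mm apart in x, neighbours in a row 100 mm, each give or take some 15 mm.
- tape_small_mid (a point): Look-alike to leave: small roll of paper tape, 42 mm across, core hole 26 mm, 36 mm tall, flat on the mat. Point: its centre, half-way up; z is its axis.
- block_mid (a point): Cork sanding block, 66 (its x) x 36 (its y) x 34 mm tall (its z), lying on the mat. Point: its centre, 17 mm above its underside.
- weight_knob (a point): Steel paperweight with a SQUARE base 52 x 52 x 18 mm (sides along its x and y) and an upright wooden knob 22 mm in diameter and 34 mm tall on the middle of it; 52 mm tall in all, about 0.4 kg. Point: middle of the knob, 35 mm above the underside; z is the knob's axis.
- weight_round_knob (a point): Look-alike to leave: steel paperweight with a ROUND base 58 mm in diameter, 18 mm thick, with the same knob. Point: middle of the knob, 35 mm above the underside.
- jar_mid (a point): Closed white glue jar, 42 mm in diameter, 62 mm tall, standing on the mat. Point: its centre, 31 mm above its underside; z is its axis.
- bay_post (a point): Fixed black foam insert, 100 x 100 mm, one of four set 2 x 2 in the plywood caddy (212 x 212 mm, rim 24 mm and foam top 18 mm above the table). This one has no recess but an upright wooden post in its middle, 16 mm in diameter, standing 24 mm above the foam: the large tape roll goes over it and lies flat on the foam. This point is the foot of the post on the foam's top, 18 mm above the table; z up.
- bay_block (a point): Fixed black foam insert, 100 x 100 mm, one of four set 2 x 2 in the plywood caddy (212 x 212 mm, rim 24 mm and foam top 18 mm above the table). This one has an oblong recess 86 mm (along its x) by 54 mm (along its y) for the cork block. Recess 7 mm deep, pale floor. Point: centre of the recess floor, 11 mm above the table; z up.
- bay_weight (a point): Fixed black foam insert, 100 x 100 mm, one of four set 2 x 2 in the plywood caddy (212 x 212 mm, rim 24 mm and foam top 18 mm above the table). This one has a square recess 72 x 72 mm (sides along its x and y) for the square weight. Recess 7 mm deep, pale floor. Point: centre of the recess floor, 11 mm above the table; z up.
- bay_jar (a point): Fixed black foam insert, 100 x 100 mm, one of four set 2 x 2 in the plywood caddy (212 x 212 mm, rim 24 mm and foam top 18 mm above the table). This one has a round recess 62 mm in diameter for the jar. Recess 7 mm deep, pale floor. Point: centre of the recess floor, 11 mm above the table; z up.
There are look-alikes about, which are no part of the job. Leave any orange or turquoise look-alike of the part that bears bay_weight alone.

How it is judged:
By the outcome, as a careful person would: the job done as asked, in the order asked, and still so for the second after the job is handed in, with the robot touching nothing.
It also fails if it takes over 112 s, if anything falls off the work surface, if the arm or the gripper's body presses on something with over 40 N, if the wrist force passes 120 N, or if a joint passes its speed limit or range.

ROBOT

A 6-joint arm with a two-finger parallel gripper is mounted at the origin on the work surface. World frame = base frame: x ahead of the robot, y to its left, z up, the work surface at z = 0. Lengths are in m, angles in rad, forces in N, time in s.
With the tool pointing down it reaches from about 0.35 to 0.875 m from the base axis. Payload 4.2 kg.
Tool frame: the origin (TCP) lies on the front face of the gripper's body, between the roots of the fingers; the fingertips stand 70 mm ahead of it and the grasp point (between the pads) lies 51 mm ahead of it; z points along the fingers, y is the line along which they close (so a half turn about z gives the same grasp; the last joint's range is limited). The gripper opens to 87 mm and grips with 3 to 60 N. Pads are 19 mm wide; open, the fingers measure 117 mm over their backs; the gripper's body (75 mm by 190 mm) begins 51 mm behind the grasp point.
Start: joints at [-0.843, 0.385, 0.008, 0, -1.194, -0.259], TCP at [0.282, -0.558, 0.292] pointing down, gripper open.
Joint ranges: [-3.14, 3.14], [-1.21, 2.06], [-1.07, 1.41], [-3.16, 2.05], [-2.99, -0.16], [-3.1, 3.1]. Speed limits (rad/s): [2.79, 2.79, 3.14, 3.14, 3.14, 3.14].

INTERFACE

Orientations are given as a unit quaternion [w, x, y, z].
In Python, from workcell import bot gives the robot as it stands.
- The arm moves only by the tool send_rows, never from a script. Its argument "increments" is a list that holds one entry, the list of rows, each a list of 7 numbers: the shift along the tool's x, y, z in mm, then the turn, a rotation vector about the tool's x, y, z in degrees, then the closure, from -1 (fully open) to 1 (shut). A call has 1 to 10 rows; each row is the pose to reach, as a shift and turn from the pose commanded when the call began, along the tool's axes at that moment; what a row does not reach only later rows make up. A row lasts 1/12 s, in which the tool goes at most 41.7 mm and 7.16 degrees, less where a joint would pass 70% of its speed; a pose out of reach is approached as far as the arm can. A call with a gripper value outside its range is refused whole. The fingers move at their own pace and stop on an object; "grip_force" is the grip in N (left out, the last holds). Time passes only in rows, so rows that repeat a pose let the fingers close. It gives the time, the measured TCP pose, the force, the opening and the grip force at its end, in the units of the state.
- bot.observe(): the state, without advancing time (a new reading comes with each control period).
- bot.get_image(name): name is "side" or "top"; returns a dict with "image" (384x512x3 uint8, red, green, blue), "range_z" (384x512 float32, m along the optical axis (not along the pixel's ray), 0 where there is no reading), "camera_matrix" (3x3 intrinsics, pixels), "world_from_camera" (4x4, takes a point from camera to world coordinates). Camera axes: x right, y up, looking along -z (the intrinsics and any distortion apply to the point x, -y, -z); pixel columns grow to the right and rows downward; lengths in m; the calibration is good to about 2 mm. A picture is of the moment at which its call begins.
- bot.finish_job(): hands the job in; it is judged then, once.
Trained networks look in the newest picture that a camera, given by its name, has taken for a name from the list of things; names that differ only in an ending like _2 or _b are one class to them, and where a whole thing is asked for, a point or a joint stands for the part that bears it (a point fixed in the world has none). Each returns a list of dicts, best first, with "conf" (0 to 1); they miss things now and then, are a little off and sometimes report something else, mostly with a low value. They report only what shows in the picture. A call takes as long as a camera call. They do not tell look-alikes from the thing itself.
- bot.search_frame(camera, query): "rect" ([left, top, width, height] in pixels, round what is visible of it).
- bot.trace(camera, query): "mask" (384x512 bool, what is visible of it) and "rect" ([left, top, width, height] in pixels, round what is visible of it).
- bot.pinpoint(camera, query): "point" ([row, column] in pixels: a listed point, or the origin of a listed thing).
The state is a dict: "t": time; "joint_pos": joint angles; "qvel": joint speeds; "joint_torque": joint torques, N m; "position": TCP position; "ee_rot": TCP orientation; "ft_force": force on the tool from outside, world axes, zero at the start; "wrist_torque": the same for the moment, N m; "finger_gap": finger opening in m; "grip_force": force on a finger pad.
Only numpy, scipy, OpenCV 4.12 (cv2) and the standard library are available. Lean on these libraries where they do the work, as an engineer would, in place of code of your own. Each camera call takes 0.05 s, during which the arm holds its last target. There are 200 camera calls.

## Working session

There is one attempt and no reset: what is moved stays moved. The work goes in short steps, Python scripts to look and compute and a tool call to move; the robot and the scene stay as the last step left them, time stands still between calls to the robot, and variables do not carry over. Pictures are saved under pics/ and viewed, at most 14 in all, crops included, and the job is handed in when it is done.

Besides the shell and the picture viewer there is one more tool, called after ">>>" in YAML: its name, and indented under it one key for each argument. send_rows: Moves the arm, as the interface text tells. Its arguments: {"type":"object","properties":{"increments":{"type":"array"},"grip_force":{"type":"number"}},"required":["increments"]}

```bash
mkdir -p pics; cat > h.py <<'E'
from workcell import bot
import numpy as np, cv2
def world(im,uv,z=None):
    K=im["camera_matrix"];T=im["world_from_camera"]
    u,v=uv
    d=np.array([(u-K[0,2])/K[0,0],-(v-K[1,2])/K[1,1],-1.0])
    R,t=T[:3,:3],T[:3,3]
    if z is None:
        return R@(d*im["range_z"][int(round(v)),int(round(u))])+t
    w=R@d
    return t+w*(z-t[2])/w[2]
def cloud(im):
    K=im["camera_matrix"];T=im["world_from_camera"]
    v,u=np.mgrid[:384,:512];d=im["range_z"]
    P=np.stack([(u-K[0,2])/K[0,0]*d,-(v-K[1,2])/K[1,1]*d,-d],-1)
    W=P@T[:3,:3].T+T[:3,3]; W[d==0]=np.nan
    return W
def save(n,img,box=None,s=1.5):
    if box: img=img[box[1]:box[3],box[0]:box[2]]
    cv2.imwrite("pics/"+n,cv2.resize(np.ascontiguousarray(img[...,::-1]),None,fx=s,fy=s,interpolation=cv2.INTER_CUBIC))
E
python3 - <<'E'
from h import *
for c in("top","side"):
    im=bot.get_image(c);save(c+"0.png",im["image"]);print(c,im["world_from_camera"].round(3).tolist(),im["camera_matrix"].round(1).tolist())
    np.save(c,im,allow_pickle=True)
print(bot.observe())
E
```

```text
top [[-0.016, 0.997, -0.07, 0.338], [-1.0, -0.014, 0.022, -0.07], [0.021, 0.07, 0.997, 1.3], [0.0, 0.0, 0.0, 1.0]] [[363.2, 0.0, 255.3], [0.0, 363.2, 192.6], [0.0, 0.0, 1.0]]
side [[-0.669, 0.372, -0.644, -0.413], [-0.743, -0.338, 0.577, 0.703], [-0.003, 0.865, 0.503, 0.756], [0.0, 0.0, 0.0, 1.0]] [[452.0, 0.0, 261.5], [0.0, 452.0, 196.0], [0.0, 0.0, 1.0]]
{'t': 0.1, 'joint_pos': array([-8.43439676e-01,  3.85463741e-01,  6.81943119e-03, -4.68742284e-04,
       -1.19402500e+00, -2.58585078e-01]), 'qvel': array([-0.00199521, -0.00134084,  0.00311295,  0.00179131, -0.00139266,
       -0.00061556]), 'joint_torque': array([-2.39661285e-04, -3.91690135e+01,  1.87935680e+01,  4.23191965e+00,
        1.34230050e-02, -7.14695511e-05]), 'position': array([ 0.28221366, -0.55721656,  0.29129576]), 'ee_rot': array([-2.51279380e-04, -2.32161431e-01,  9.72676794e-01,  9.28082785e-04]), 'ft_force': array([0.71579575, 1.03793819, 1.449684  ]), 'wrist_torque': array([ 0.00035828, -0.01860701, -0.04955996]), 'grip_force': 0.0, 'finger_gap': 0.08700186486755533}
```

View pics/top0.png

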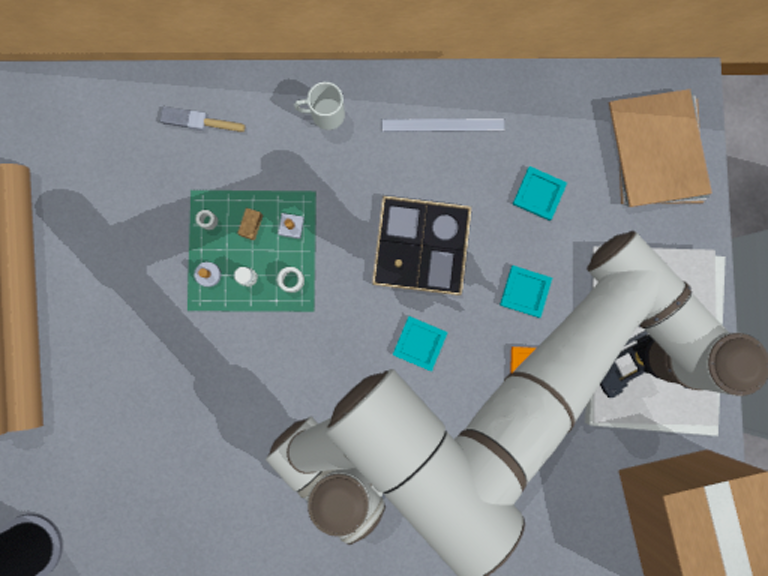

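View pics/side0.png

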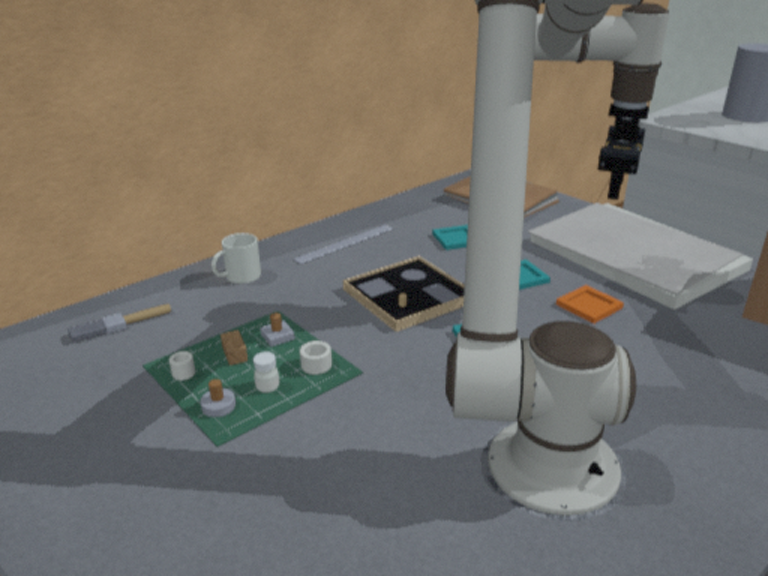

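The top picture (pixels at 1.5x) shows these mat objects: small roll (206,219), cork (249,223), square-looking weight (291,224), round-looking weight (206,273), jar (245,276), large roll (290,280). In the caddy: square recess (403,222), round recess (445,228), post (399,264), oblong recess (440,270). The turquoise and orange trays are decoys. 

Things that could be confused: the rolls at (290,280) and (206,219), where I choose the larger; and the weights at (291,224) and (206,273), where I choose the square one. I'll check both choices in a close crop.

```bash
python3 - <<'E'
from h import *
t=np.load("top.npy",allow_pickle=True).item();s=np.load("side.npy",allow_pickle=True).item()
a=cv2.resize(t["image"][120:215,120:320],None,fx=4,fy=4,interpolation=cv2.INTER_CUBIC)
save("crop_top.png",a,s=1); save("crop_side.png",s["image"],(90,150,330,300),3.2)
C=cloud(t);Cs=cloud(s)
g=lambda C,u,v:C[v,u].round(4)
print("mat",g(C,185,168),"table",g(C,230,250),"foam",g(C,283,163))
for n,(u,v) in dict(small=(137,146),cork=(166,149),sqw=(194,149),rw=(137,182),jar=(163,184),big=(193,187)).items():
    for nm,CC in(("top",C),("side",Cs)):
        z=CC[...,2]; c0=C[v,u]
        m=(np.hypot(CC[...,0]-c0[0],CC[...,1]-c0[1])<.05)&(z>.012)
        zz=z[m]; 
        p=CC[m]
        print(n,nm,m.sum(),"zmax %.4f"%np.percentile(zz,98),"med",np.median(p,0).round(4),"mid",((np.percentile(p,2,0)+np.percentile(p,98,0))/2).round(4),"ext",np.ptp(p,0).round(3))
E
```

```text
mat [0.5205 0.1511 0.0075] table [ 0.227  -0.0058  0.0013] foam [ 0.5321 -0.1983  0.0208]
small top 117 zmax 0.0435 med [0.5973 0.313  0.0366] mid [0.5977 0.3133 0.0287] ext [0.04  0.041 0.032]
small side 228 zmax 0.0404 med [0.5862 0.3184 0.0308] mid [0.5936 0.3171 0.0271] ext [0.043 0.041 0.03 ]
cork top 224 zmax 0.0419 med [0.585  0.2094 0.0367] mid [0.5853 0.2109 0.0283] ext [0.069 0.049 0.033]
cork side 265 zmax 0.0385 med [0.5706 0.2201 0.035 ] mid [0.5823 0.2182 0.0263] ext [0.075 0.051 0.027]
sqw top 225 zmax 0.0585 med [0.5794 0.1155 0.022 ] mid [0.5832 0.1185 0.0364] ext [0.059 0.057 0.048]
sqw side 257 zmax 0.0551 med [0.5735 0.1257 0.021 ] mid [0.5801 0.1219 0.034 ] ext [0.062 0.059 0.044]
rw top 219 zmax 0.0573 med [0.468  0.3096 0.0221] mid [0.4695 0.3138 0.0355] ext [0.078 0.076 0.047]
rw side 358 zmax 0.0552 med [0.4602 0.32   0.021 ] mid [0.4662 0.3172 0.034 ] ext [0.056 0.058 0.045]
jar top 150 zmax 0.0694 med [0.461  0.2153 0.0637] mid [0.4606 0.2182 0.0436] ext [0.041 0.038 0.058]
jar side 349 zmax 0.0664 med [0.4482 0.228  0.0446] mid [0.4567 0.2245 0.04  ] ext [0.043 0.041 0.056]
big top 147 zmax 0.0440 med [0.4534 0.1178 0.0386] mid [0.4536 0.1175 0.0294] ext [0.055 0.058 0.032]
big side 344 zmax 0.0401 med [0.4462 0.1224 0.0308] mid [0.451  0.1219 0.0267] ext [0.06  0.058 0.029]
```

View pics/crop_top.png

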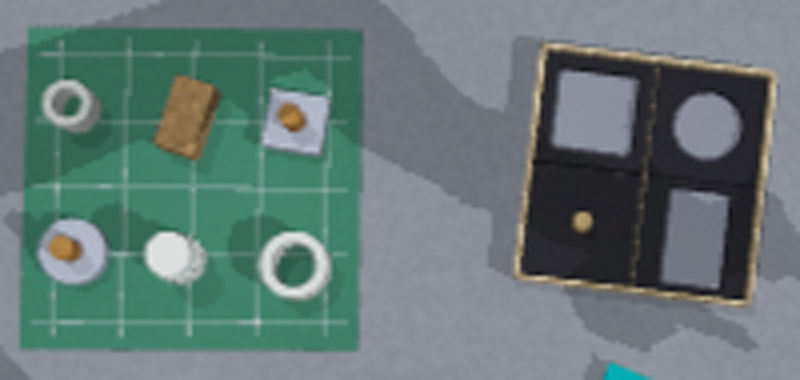

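View pics/crop_side.png

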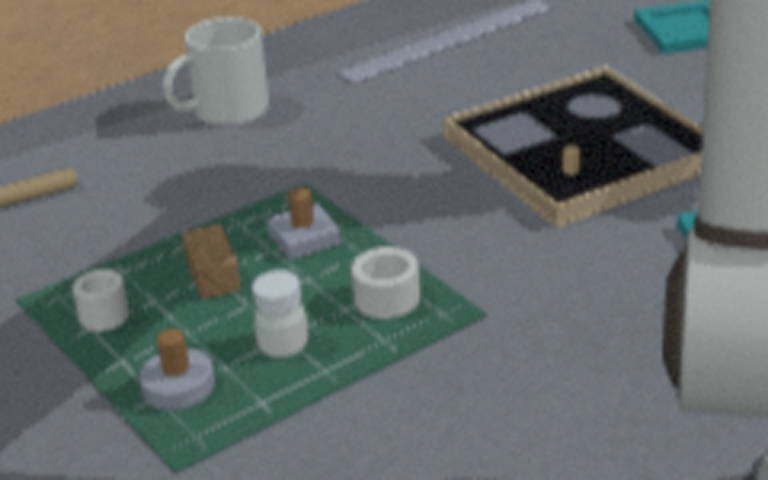

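The crop confirms the choices: square weight base at (291,120), round base at (73,250), large roll at (295,265), small roll at (70,105). Next I'll refine centres and yaws.

```bash
python3 - <<'E'
from h import *
t=np.load("top.npy",allow_pickle=True).item();s=np.load("side.npy",allow_pickle=True).item()
def rect(p):
    p=p[:,:2].astype(np.float32)*1000
    (c,(w,h),a)=cv2.minAreaRect(p); return np.round(c,1),round(w,1),round(h,1),round(a,1)
for nm,im,dz in(("top",t,.003),("side",s,.001)):
    C=cloud(im);z=C[...,2]-dz
    near=lambda x,y,r:np.hypot(C[...,0]-x,C[...,1]-y)<r
    # top faces
    for n,x,y,lo,hi in(("cork",.583,.213,.033,.042),("knob",.583,.118,.040,.06),("base",.58,.118,.015,.026),("jar",.458,.222,.058,.07),("big",.452,.12,.034,.043)):
        p=C[near(x,y,.05)&(z>lo)&(z<hi)]
        print(nm,n,len(p),p.mean(0).round(4),rect(p))
    # caddy: outline via ray at rim for image mask; pale floors/post via colour
    hsv=cv2.cvtColor(im["image"],cv2.COLOR_RGB2HSV);v=hsv[...,2]
    m=near(.52,-.22,.16)&(z>.009)&(z<.035); p=C[m];print(nm,"caddy",len(p),p.mean(0).round(4),rect(p))
    dark=((v<75)&near(.53,-.21,.13)).astype(np.uint8)
    hull=cv2.convexHull(np.argwhere(dark)[:,::-1].astype(np.int32))
    ins=np.zeros_like(dark);cv2.fillConvexPoly(ins,hull,1)
    b=((ins==1)&(v>95)).astype(np.uint8)
    k,lab,st,ce=cv2.connectedComponentsWithStats(b)
    for i in range(1,k):
        if st[i,4]>15:
            uv=np.argwhere(lab==i)[:,::-1]
            w=np.array([world(im,q,.011) for q in uv])
            print("  floor",st[i,4],ce[i].round(1),w.mean(0).round(4),rect(w),uv.mean(0).round(1), im["image"][lab==i].mean(0).round())
E
```

```text
top cork 125 [0.5851 0.2123 0.0384] (array([586.1, 212.3]), 35.0, 63.7, 74.0)
top knob 34 [0.5821 0.1175 0.0543] (array([584.1, 117.3]), 17.7, 21.6, 87.7)
top base 164 [0.582  0.1174 0.0217] (array([583.3, 118.1]), 53.1, 52.6, 79.3)
top jar 96 [0.4623 0.2197 0.0654] (array([462.1, 219.4]), 35.1, 34.7, 89.5)
top big 91 [0.4541 0.117  0.0402] (array([454.4, 118. ]), 55.7, 52.5, 89.5)
top caddy 2972 [ 0.5292 -0.1922  0.0183] (array([ 532.5, -191.9]), 212.1, 213.0, 82.4)
  floor 377 [268.2 147.8] [ 0.5894 -0.1474  0.011 ] (array([ 589.9, -147.4]), 70.9, 69.4, 82.1) [268.2 147.8] [134. 138. 152.]
  floor 215 [296.3 151.2] [ 0.5759 -0.2482  0.011 ] (array([ 576.9, -247.8]), 58.2, 56.8, 25.2) [296.3 151.2] [131. 136. 150.]
  floor 334 [293.5 179.3] [ 0.4744 -0.2356  0.011 ] (array([ 474.9, -235.4]), 51.4, 83.9, 82.3) [293.5 179.3] [113. 117. 129.]
  floor 20 [265.1 175. ] [ 0.4914 -0.1344  0.011 ] (array([ 491.2, -134. ]), 14.3, 14.4, 89.2) [265.1 175. ] [144. 126.  88.]
side cork 159 [0.5833 0.2159 0.0362] (array([584.2, 215.2]), 36.1, 69.2, 70.4)
side knob 50 [0.5772 0.1223 0.0504] (array([578.9, 121.6]), 23.1, 20.2, 2.4)
side base 155 [0.5756 0.124  0.0201] (array([580.9, 120. ]), 53.2, 57.8, 78.6)
side jar 119 [0.4577 0.2234 0.064 ] (array([458.6, 222.9]), 38.2, 36.8, 9.1)
side big 125 [0.4509 0.1199 0.0378] (array([452.6, 119.5]), 56.2, 58.5, 39.2)
side caddy 2087 [ 0.5274 -0.1863  0.0168] (array([ 530.8, -189.6]), 217.4, 218.8, 82.0)
  floor 76 [275.2 182.6] [ 0.5768 -0.2491  0.011 ] (array([ 577.9, -249.3]), 48.5, 36.2, 47.7) [275.2 182.6] [102. 106. 116.]
  floor 159 [250.1 191.1] [ 0.5899 -0.1461  0.011 ] (array([ 590.3, -147.1]), 61.6, 59.1, 81.7) [250.1 191.1] [103. 107. 117.]
  floor 35 [267.9 199.4] [ 0.5098 -0.1533  0.011 ] (array([ 509.5, -153.3]), 13.1, 44.5, 47.5) [267.9 199.4] [113. 101.  77.]
```

```bash
cat >> h.py <<'E'
from scipy.spatial.transform import Rotation as Ro
def to(x,y,z,psi,s=None):
    """increment (mm, deg, tool axes) from the pose now to GRASP POINT x,y,z (m), finger axis at psi deg, tool down"""
    s=s or bot.observe(); w,a,b,c=s["ee_rot"]; R=Ro.from_quat([a,b,c,w]).as_matrix()
    p=np.deg2rad(psi);S,Cc=np.sin(p),np.cos(p)
    T=np.array([[-S,Cc,0],[Cc,S,0],[0,0,-1.]])
    # columns x=(-S,C,0), y=(C,S,0), z=(0,0,-1)
    d=R.T@(np.array([x,y,z+.051])-s["position"])*1000
    r=Ro.from_matrix(R.T@T).as_rotvec(degrees=True)
    print(psi,d.round(1).tolist(),r.round(1).tolist())
E
python3 -c "
from h import *
to(.4535,.119,.15,90)"
```

```text
90 [-458.2, 525.8, 91.3] [0.1, -0.0, 26.8]
```

>>> send_rows:
  increments:
    - [[-25,30,5,0,0,2,-1],[-55,63,11,0,0,4,-1],[-82,94,16,0,0,6,-1],[-109,125,22,0,0,8,-1],[-136,156,27,0,0,10,-1],[-163,187,33,0,0,12,-1],[-190,218,38,0,0,14,-1],[-217,249,43,0,0,16,-1],[-244,280,48,0,0,18,-1],[-265,304,53,0,0,19,-1]]

```text
t: 0.93
position: [0.3812, -0.1643, 0.2391]
ee_rot: [0.0, -0.068, 0.998, 0.0]
ft_force: [0.8, -0.1, 0.6]
finger_gap: 0.087
grip_force: 0.0
```

```bash
python3 -c "
from h import *
to(.4535,.119,.1,90)"
```

```text
90 [-110.1, 270.8, 88.2] [0.0, 0.0, 7.8]
```

>>> send_rows:
  increments:
    - [[-15,36,12,0,0,1,-1],[-30,73,24,0,0,2,-1],[-45,110,36,0,0,3,-1],[-60,147,48,0,0,4,-1],[-75,184,60,0,0,5,-1],[-90,220,72,0,0,6,-1],[-102,250,82,0,0,7,-1],[-110,271,88,0,0,7.8,-1],[-110,271,88,0,0,7.8,-1],[-110,271,88,0,0,7.8,-1]]

```text
t: 1.77
position: [0.4531, 0.1177, 0.1505]
ee_rot: [-0.001, -0.002, 1.0, -0.001]
ft_force: [-0.5, 0.0, 0.1]
finger_gap: 0.0871
grip_force: 0.0
```

```bash
python3 - <<'E'
from h import *
to(.4535,.119,.029,90)
im=bot.get_image("side");save("side1.png",im["image"],(100,130,340,300),3.2)
im=bot.get_image("top");save("top1.png",im["image"],(110,110,310,230),4)
E
```

```text
90 [-0.6, 1.4, 70.5] [-0.1, -0.1, 0.2]
```

View pics/side1.png

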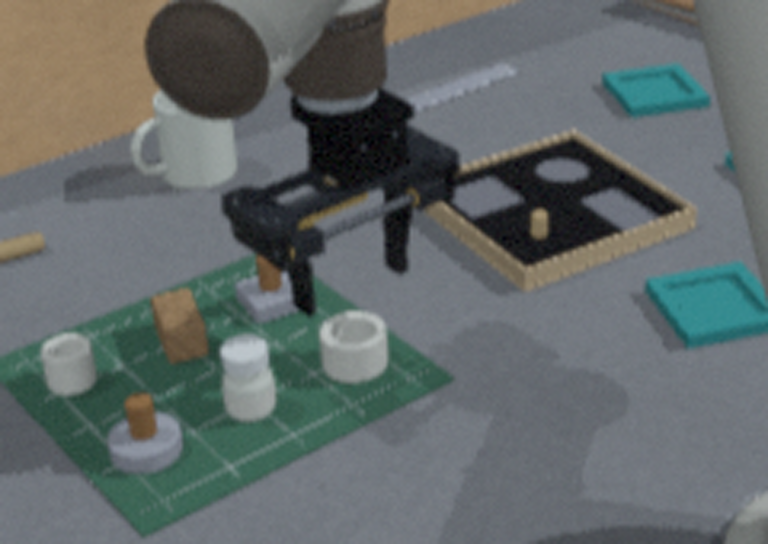

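The gripper hangs open above the large roll at (353,345), with its fingertips at (303,300) and (398,262). The alignment is plausible, so I'll descend and close.

>>> send_rows:
  increments:
    - [[0,1,15,0,0,0,-1],[0,1,35,0,0,0,-1],[0,1,52,0,0,0,-1],[0,1,64,0,0,0,-1],[0,1,70,0,0,0,-1],[0,1,70,0,0,0,-1],[0,1,70,0,0,0,1],[0,1,70,0,0,0,1],[0,1,70,0,0,0,1],[0,1,70,0,0,0,1]]
  grip_force: 25

```text
t: 2.7
position: [0.4537, 0.1181, 0.082]
ee_rot: [0.001, -0.001, 1.0, 0.0]
ft_force: [-0.1, -0.9, -0.2]
finger_gap: 0.0679
grip_force: 0.0
```

>>> send_rows:
  increments:
    - [[0,0,0,0,0,0,1],[0,0,0,0,0,0,1],[0,0,0,0,0,0,1],[0,0,0,0,0,0,1]]

```text
t: 3.03
position: [0.4535, 0.1181, 0.0816]
ee_rot: [0.0, -0.001, 1.0, 0.0]
ft_force: [-0.8, 0.3, 4.1]
finger_gap: 0.0561
grip_force: 25.0
```

>>> send_rows:
  increments:
    - [[0,0,-10,0,0,0,1],[0,0,-25,0,0,0,1],[0,0,-45,0,0,0,1],[0,0,-65,0,0,0,1],[0,0,-80,0,0,0,1],[0,0,-90,0,0,0,1],[0,0,-90,0,0,0,1]]

```text
t: 3.62
position: [0.4542, 0.1184, 0.1731]
ee_rot: [0.002, -0.001, 1.0, 0.001]
ft_force: [0.6, -0.4, -0.9]
finger_gap: 0.0564
grip_force: 25.0
```

```bash
python3 - <<'E'
from h import *
im=bot.get_image("side");save("side2.png",im["image"],(100,110,340,280),2.5)
C=cloud(im);p=bot.observe()["position"]
m=(np.hypot(C[...,0]-p[0],C[...,1]-p[1])<.06)&(im["image"].min(-1)>120)&(C[...,2]>.05)&(C[...,2]<.2)
q=C[m];print(len(q),p,((np.percentile(q,3,0)+np.percentile(q,97,0))/2).round(4),np.percentile(q,3,0).round(3),np.percentile(q,97,0).round(3))
to(.4875,-.135,.119,82)
E
```

```text
337 [0.45355578 0.11810778 0.17183636] [0.4505 0.1207 0.1137] [0.425 0.097 0.096] [0.476 0.144 0.131]
82 [-33.7, -253.1, 1.6] [0.1, 0.1, 8.1]
```

View pics/side2.png

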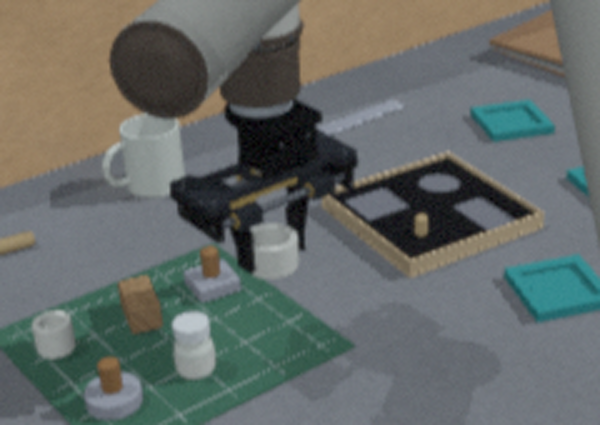

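The roll is held upright in the fingers at (273,250). Arm readings agree with the top camera, so I'll use that one. Now I'll carry the roll over the post.

>>> send_rows:
  increments:
    - [[-2,-15,0,0,0,1,1],[-6,-45,0,0,0,2,1],[-10,-80,0,0,0,3,1],[-15,-115,0,0,0,4,1],[-20,-150,0,0,0,5,1],[-25,-185,0,0,0,6,1],[-29,-215,0,0,0,7,1],[-32,-240,0,0,0,8,1],[-34,-253,0,0,0,8,1],[-34,-253,0,0,0,8,1]]

```text
t: 4.5
position: [0.487, -0.1373, 0.1695]
ee_rot: [-0.001, 0.071, 0.997, -0.0]
ft_force: [0.4, -0.1, -0.0]
finger_gap: 0.0561
grip_force: 25.0
```

```bash
python3 - <<'E'
from h import *
to(.4875,-.135,.047,82)
im=bot.get_image("side");save("side3.png",im["image"],(190,120,350,240),4)
E
```

```text
82 [-0.3, 2.4, 71.5] [-0.0, -0.2, -0.2]
```

View pics/side3.png

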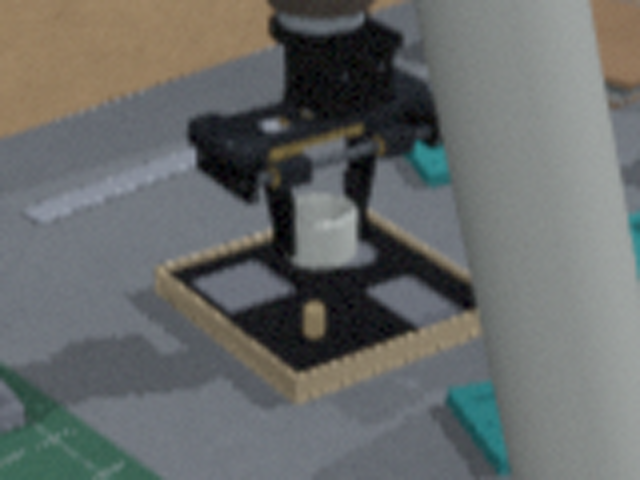

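The roll at (325,230) hangs slightly right of the post at (314,320). I'll correct by about 4 mm and lower.

>>> send_rows:
  increments:
    - [[-1.5,4,0,0,0,0,1],[-1.5,4,12,0,0,0,1],[-1.5,4,26,0,0,0,1],[-1.5,4,40,0,0,0,1],[-1.5,4,52,0,0,0,1],[-1.5,4,60,0,0,0,1],[-1.5,4,65,0,0,0,1],[-1.5,4,68,0,0,0,1],[-1.5,4,70,0,0,0,1],[-1.5,4,70,0,0,0,1]]

```text
t: 5.38
position: [0.4898, -0.1311, 0.1013]
ee_rot: [0.0, 0.069, 0.998, 0.0]
ft_force: [-0.8, 0.4, -0.9]
finger_gap: 0.0567
grip_force: 25.0
```

>>> send_rows:
  increments:
    - [[0,0,1,0,0,0,1],[0,0,1,0,0,0,1]]

```text
t: 5.55
position: [0.4899, -0.1313, 0.1006]
ee_rot: [0.0, 0.069, 0.998, 0.0]
ft_force: [1.4, -0.6, -0.6]
finger_gap: 0.0568
grip_force: 25.0
```

>>> send_rows:
  increments:
    - [[0,0,1,0,0,0,1],[0,0,1,0,0,0,1]]

```text
t: 5.72
position: [0.4897, -0.1314, 0.0994]
ee_rot: [0.0, 0.069, 0.998, 0.0]
ft_force: [-1.2, 0.2, -0.1]
finger_gap: 0.0561
grip_force: 25.0
```

>>> send_rows:
  increments:
    - [[0,0,1,0,0,0,1],[0,0,1,0,0,0,1],[0,0,2,0,0,0,1],[0,0,2,0,0,0,1]]

```text
t: 6.05
position: [0.4896, -0.1313, 0.0971]
ee_rot: [-0.0, 0.069, 0.998, -0.0]
ft_force: [-0.2, -0.2, 0.0]
finger_gap: 0.0565
grip_force: 25.0
```

>>> send_rows:
  increments:
    - [[0,0,1,0,0,0,1],[0,0,1,0,0,0,1],[0,0,1,0,0,0,1]]

```text
t: 6.3
position: [0.4897, -0.1313, 0.0967]
ee_rot: [0.0, 0.069, 0.998, -0.0]
ft_force: [-1.9, 0.5, 3.8]
finger_gap: 0.0567
grip_force: 25.0
```

Contact: 3.8 N at the expected height. I'll release and retreat.

>>> send_rows:
  increments:
    - [[0,0,0,0,0,0,0.1],[0,0,0,0,0,0,-0.1],[0,0,0,0,0,0,-0.4],[0,0,0,0,0,0,-0.7],[0,0,0,0,0,0,-0.7],[0,0,-10,0,0,0,-0.7],[0,0,-30,0,0,0,-0.7],[0,0,-60,0,0,0,-0.7],[0,0,-80,0,0,0,-0.7],[0,0,-80,0,0,0,-0.7]]

```text
t: 7.13
position: [0.4923, -0.1315, 0.1813]
ee_rot: [0.005, 0.069, 0.998, -0.0]
ft_force: [0.4, 0.6, -0.6]
finger_gap: 0.0741
grip_force: 0.0
```

```bash
python3 - <<'E'
from h import *
to(.5855,.2125,.12,73)
E
```

```text
73 [-45.2, 353.5, 10.9] [0.1, 0.6, 9.1]
```

>>> send_rows:
  increments:
    - [[-3,25,0,0,0,1,-0.7],[-8,65,1,0,0,2,-0.7],[-13,105,2,0,0,3,-0.7],[-18,145,4,0,0,4,-0.7],[-23,185,5,0,0,5,-0.7],[-28,225,6,0,0,6,-0.7],[-34,265,8,0,0,7,-0.7],[-39,305,9,0,0,8,-0.7],[-43,338,10,0,0,9,-0.7],[-45,353,11,0,0,9,-0.7]]

```text
t: 7.97
position: [0.5838, 0.2161, 0.1651]
ee_rot: [0.001, 0.146, 0.989, 0.0]
ft_force: [1.1, -0.7, -0.6]
finger_gap: 0.0739
grip_force: 0.0
```

```bash
python3 - <<'E'
from h import *
im=bot.get_image("top");save("top4.png",im["image"],(110,110,320,230),3.8)
im=bot.get_image("side");save("side4.png",im["image"],(100,110,350,290),3)
to(.5855,.2125,.032,73)
E
```

```text
73 [-2.8, -1.2, 81.6] [-0.0, -0.0, 0.2]
```

View pics/side4.png

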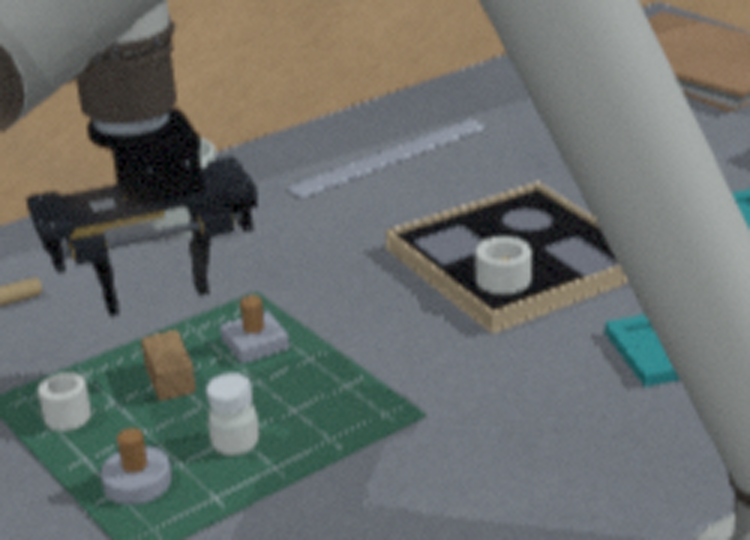

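The roll lies flat on the foam with the post inside it at (503,262), and the gripper is over the cork at (168,362). Descending.

>>> send_rows:
  increments:
    - [[-3,-1,8,0,0,0,-0.7],[-3,-1,25,0,0,0,-0.7],[-3,-1,45,0,0,0,-0.7],[-3,-1,62,0,0,0,-0.7],[-3,-1,74,0,0,0,-0.7],[-3,-1,81,0,0,0,-0.7],[-3,-1,81,0,0,0,-0.7],[-3,-1,81,0,0,0,0],[-3,-1,81,0,0,0,1],[-3,-1,81,0,0,0,1]]
  grip_force: 20

```text
t: 8.9
position: [0.5861, 0.2105, 0.0854]
ee_rot: [0.001, 0.147, 0.989, 0.001]
ft_force: [-0.4, -0.1, 0.4]
finger_gap: 0.061
grip_force: 0.0
```

>>> send_rows:
  increments:
    - [[0,0,0,0,0,0,1],[0,0,0,0,0,0,1],[0,0,0,0,0,0,1],[0,0,0,0,0,0,1],[0,0,0,0,0,0,1],[0,0,0,0,0,0,1]]

```text
t: 9.4
position: [0.5859, 0.2106, 0.0847]
ee_rot: [0.0, 0.147, 0.989, 0.0]
ft_force: [-0.1, 1.0, 2.4]
finger_gap: 0.0359
grip_force: 20.0
```

>>> send_rows:
  increments:
    - [[0,0,-8,0,0,0,1],[0,0,-25,0,0,0,1],[0,0,-50,0,0,0,1],[0,0,-75,0,0,0,1],[0,0,-95,0,0,0,1],[0,0,-100,0,0,0,1],[0,0,-100,0,0,0,1]]

```text
t: 9.98
position: [0.5861, 0.2105, 0.1863]
ee_rot: [0.001, 0.147, 0.989, 0.001]
ft_force: [-1.1, -0.7, 0.4]
finger_gap: 0.0356
grip_force: 20.0
```

```bash
python3 - <<'E'
from h import *
to(.4755,-.235,.134,82)
E
```

```text
82 [-24.1, -458.4, 0.1] [0.2, 0.1, -8.9]
```

>>> send_rows:
  increments:
    - [[-1,-15,0,0,0,0,1],[-2,-45,0,0,0,-1,1],[-4,-82,0,0,0,-2,1],[-6,-120,0,0,0,-2,1],[-8,-158,0,0,0,-3,1],[-10,-196,0,0,0,-4,1],[-12,-234,0,0,0,-5,1],[-14,-272,0,0,0,-5,1],[-16,-310,0,0,0,-6,1],[-18,-346,0,0,0,-7,1]]

```text
t: 10.82
position: [0.4994, -0.1282, 0.1826]
ee_rot: [-0.002, 0.087, 0.996, -0.0]
ft_force: [0.4, -0.0, -0.6]
finger_gap: 0.0358
grip_force: 20.0
```

>>> send_rows:
  increments:
    - [[-8,-32,0,0,0,-1,1],[-15,-64,0,0,0,-2,1],[-18,-90,0,0,0,-2,1],[-20,-108,0,0,0,-2,1],[-20,-111,0,0,0,-2,1],[-20,-111,0,0,0,-2,1]]

```text
t: 11.32
position: [0.5008, -0.2398, 0.1824]
ee_rot: [-0.002, 0.071, 0.997, 0.0]
ft_force: [-0.1, 0.2, -0.2]
finger_gap: 0.0357
grip_force: 20.0
```

```bash
python3 - <<'E'
from h import *
to(.4755,-.235,.0417,82)
im=bot.get_image("side");save("side5.png",im["image"],(190,120,350,240),4)
im=bot.get_image("top");save("top5.png",im["image"],(230,110,330,210),5)
E
```

```text
82 [25.3, 1.2, 89.8] [0.0, -0.2, -0.1]
```

View pics/side5.png

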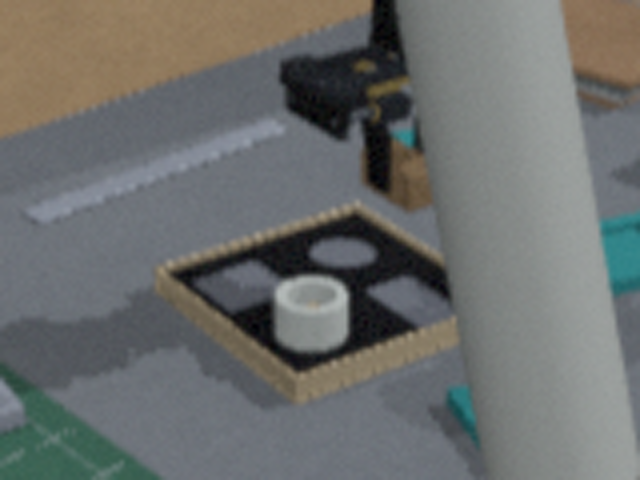

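The cork is held level at (400,180), still 25 mm too far in x. Shifting it, then lowering.

>>> send_rows:
  increments:
    - [[10,1,0,0,0,0,1],[22,1,0,0,0,0,1],[25,1,0,0,0,0,1],[25,1,10,0,0,0,1],[25,1,28,0,0,0,1],[25,1,46,0,0,0,1],[25,1,60,0,0,0,1],[25,1,68,0,0,0,1],[25,1,70,0,0,0,1],[25,1,70,0,0,0,1]]

```text
t: 12.25
position: [0.478, -0.2341, 0.1136]
ee_rot: [-0.001, 0.069, 0.998, -0.0]
ft_force: [0.4, 0.7, -0.6]
finger_gap: 0.0359
grip_force: 20.0
```

```bash
python3 - <<'E'
from h import *
to(.4755,-.235,.0417,82)
im=bot.get_image("side");save("side6.png",im["image"],(220,140,320,230),6)
E
```

```text
82 [2.3, -1.2, 20.9] [-0.0, -0.1, 0.1]
```

View pics/side6.png

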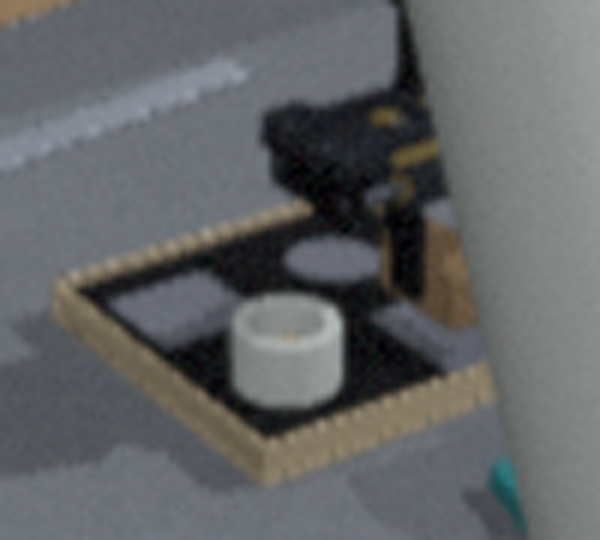

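The cork hangs over the oblong recess at (435,280). Lowering the last bit.

>>> send_rows:
  increments:
    - [[2,-1,5,0,0,0,1],[2,-1,10,0,0,0,1],[2,-1,14,0,0,0,1],[2,-1,17,0,0,0,1],[2,-1,18,0,0,0,1],[2,-1,18,0,0,0,1]]

```text
t: 12.8
position: [0.4757, -0.2351, 0.0959]
ee_rot: [-0.0, 0.069, 0.998, 0.0]
ft_force: [1.2, 1.0, -0.2]
finger_gap: 0.0356
grip_force: 20.0
```

>>> send_rows:
  increments:
    - [[0,0,1,0,0,0,1],[0,0,1,0,0,0,1],[0,0,2,0,0,0,1],[0,0,2,0,0,0,1]]

```text
t: 13.13
position: [0.4758, -0.235, 0.0942]
ee_rot: [0.0, 0.069, 0.998, 0.0]
ft_force: [0.7, 1.2, 0.1]
finger_gap: 0.0362
grip_force: 20.0
```

>>> send_rows:
  increments:
    - [[0,0,1,0,0,0,1],[0,0,1,0,0,0,1],[0,0,1,0,0,0,1]]

```text
t: 13.38
position: [0.4758, -0.235, 0.0932]
ee_rot: [-0.0, 0.069, 0.998, 0.0]
ft_force: [0.4, -0.4, -0.5]
finger_gap: 0.0361
grip_force: 20.0
```

>>> send_rows:
  increments:
    - [[0,0,1,0,0,0,1],[0,0,1,0,0,0,1],[0,0,1,0,0,0,1]]

```text
t: 13.63
position: [0.4759, -0.2351, 0.0927]
ee_rot: [0.0, 0.069, 0.998, -0.0]
ft_force: [-1.4, 0.7, 3.7]
finger_gap: 0.0359
grip_force: 20.0
```

>>> send_rows:
  increments:
    - [[0,0,0.5,0,0,0,1],[0,0,0.5,0,0,0,1],[0,0,0.5,0,0,0,1]]

```text
t: 13.88
position: [0.4759, -0.2351, 0.0927]
ee_rot: [0.0, 0.069, 0.998, -0.0]
ft_force: [-1.4, 1.7, 7.1]
finger_gap: 0.0361
grip_force: 20.0
```

Seated at the predicted height. Release and go up.

>>> send_rows:
  increments:
    - [[0,0,0,0,0,0,0.1],[0,0,0,0,0,0,0],[0,0,0,0,0,0,-0.2],[0,0,0,0,0,0,-0.3],[0,0,0,0,0,0,-0.3],[0,0,-10,0,0,0,-0.3],[0,0,-30,0,0,0,-0.3],[0,0,-60,0,0,0,-0.3],[0,0,-85,0,0,0,-0.3],[0,0,-85,0,0,0,-0.3]]

```text
t: 14.72
position: [0.4786, -0.2359, 0.1828]
ee_rot: [0.006, 0.068, 0.998, -0.001]
ft_force: [1.2, -0.4, 0.5]
finger_gap: 0.0565
grip_force: 0.0
```

```bash
python3 - <<'E'
from h import *
to(.582,.118,.13,79)
E
```

```text
79 [-54.0, 364.7, 1.7] [-0.1, 0.6, 3.1]
```

>>> send_rows:
  increments:
    - [[-4,25,0,0,0,0,-0.3],[-10,65,0,0,0,1,-0.3],[-16,105,0,0,0,1,-0.3],[-22,145,0,0,0,1,-0.3],[-28,185,0,0,0,2,-0.3],[-34,225,0,0,0,2,-0.3],[-40,265,0,0,0,2,-0.3],[-46,305,0,0,0,3,-0.3],[-52,342,0,0,0,3,-0.3],[-56,364,0,0,0,3,-0.3]]

```text
t: 15.55
position: [0.5824, 0.1213, 0.1772]
ee_rot: [0.001, 0.094, 0.996, 0.0]
ft_force: [1.0, -0.9, 0.2]
finger_gap: 0.0567
grip_force: 0.0
```

>>> send_rows:
  increments:
    - [[0,0,0,0,0,0,-0.3],[0,0,0,0,0,0,-0.3]]

```text
t: 15.72
position: [0.5814, 0.1189, 0.1766]
ee_rot: [-0.0, 0.094, 0.996, -0.0]
ft_force: [-0.3, -0.1, 0.6]
finger_gap: 0.0565
grip_force: 0.0
```

```bash
python3 - <<'E'
from h import *
to(.582,.118,.043,79)
im=bot.get_image("side");save("side7.png",im["image"],(100,110,350,290),3)
im=bot.get_image("top");save("top7.png",im["image"],(180,110,330,210),5)
E
```

```text
79 [-0.7, -0.7, 82.6] [-0.0, -0.0, 0.2]
```

View pics/side7.png

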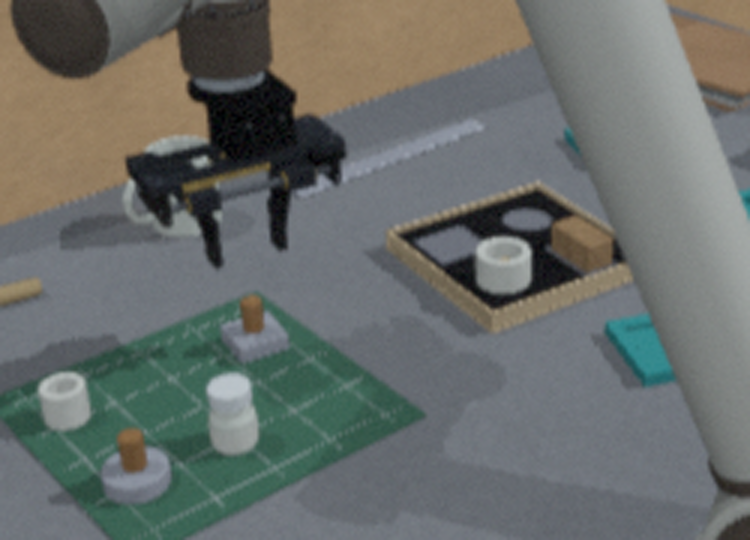

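View pics/top7.png

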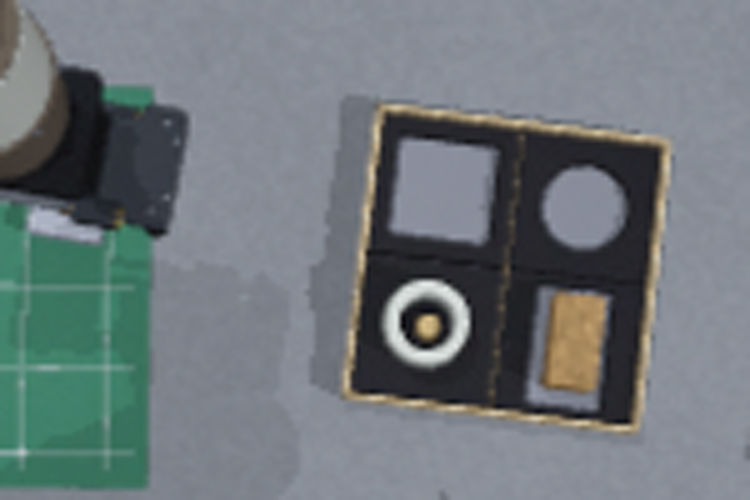

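The cork sits in the oblong recess at (575,342) and the roll is round the post at (427,325). In the side view the gripper hangs over the square weight's knob at (252,312). Descending on the knob.

>>> send_rows:
  increments:
    - [[-1,-1,8,0,0,0,-0.3],[-1,-1,25,0,0,0,-0.3],[-1,-1,45,0,0,0,-0.3],[-1,-1,63,0,0,0,-0.3],[-1,-1,75,0,0,0,-0.3],[-1,-1,82,0,0,0,-0.3],[-1,-1,82,0,0,0,-0.3],[-1,-1,82,0,0,0,0.2],[-1,-1,82,0,0,0,1],[-1,-1,82,0,0,0,1]]
  grip_force: 40

```text
t: 16.65
position: [0.5829, 0.1166, 0.0958]
ee_rot: [0.001, 0.095, 0.995, 0.001]
ft_force: [1.1, 0.1, 0.1]
finger_gap: 0.0436
grip_force: 0.0
```

>>> send_rows:
  increments:
    - [[0,0,0,0,0,0,1],[0,0,0,0,0,0,1],[0,0,0,0,0,0,1],[0,0,0,0,0,0,1],[0,0,0,0,0,0,1],[0,0,0,0,0,0,1]]

```text
t: 17.15
position: [0.583, 0.1173, 0.0953]
ee_rot: [0.001, 0.095, 0.995, 0.001]
ft_force: [-0.3, 1.9, 2.2]
finger_gap: 0.021
grip_force: 40.0
```

>>> send_rows:
  increments:
    - [[0,0,-6,0,0,0,1],[0,0,-18,0,0,0,1],[0,0,-36,0,0,0,1],[0,0,-56,0,0,0,1],[0,0,-74,0,0,0,1],[0,0,-86,0,0,0,1],[0,0,-90,0,0,0,1],[0,0,-90,0,0,0,1]]

```text
t: 17.82
position: [0.5818, 0.1161, 0.1849]
ee_rot: [-0.0, 0.096, 0.995, -0.0]
ft_force: [-0.0, 0.4, -3.6]
finger_gap: 0.0211
grip_force: 40.0
```

```bash
python3 - <<'E'
from h import *
to(.590,-.1472,.134,82)
E
```

```text
82 [-58.2, -256.9, -0.1] [-0.0, -0.0, -3.0]
```

Holding about 3.6 N, so the weight is in the grip. Carrying.

>>> send_rows:
  increments:
    - [[-3,-12,0,0,0,0,1],[-9,-40,0,0,0,-1,1],[-16,-72,0,0,0,-1,1],[-24,-106,0,0,0,-1,1],[-32,-140,0,0,0,-2,1],[-40,-174,0,0,0,-2,1],[-47,-206,0,0,0,-3,1],[-53,-234,0,0,0,-3,1],[-57,-252,0,0,0,-3,1],[-58,-257,0,0,0,-3,1]]

```text
t: 18.65
position: [0.5887, -0.1503, 0.1825]
ee_rot: [-0.002, 0.071, 0.997, -0.0]
ft_force: [0.1, 0.7, -3.6]
finger_gap: 0.0213
grip_force: 40.0
```

>>> send_rows:
  increments:
    - [[0,0,0,0,0,0,1],[0,0,0,0,0,0,1],[0,0,0,0,0,0,1]]

```text
t: 18.9
position: [0.59, -0.1461, 0.1839]
ee_rot: [-0.001, 0.069, 0.998, 0.0]
ft_force: [0.3, 0.1, -4.1]
finger_gap: 0.0211
grip_force: 40.0
```

```bash
python3 - <<'E'
from h import *
to(.590,-.1472,.0523,82)
im=bot.get_image("side");C=cloud(im)
p=bot.observe()["position"]
m=(np.hypot(C[...,0]-p[0],C[...,1]-p[1])<.06)&(C[...,2]>.075)&(C[...,2]<.118)
q=C[m];lo,hi=np.percentile(q,2,0),np.percentile(q,98,0);print(len(q),lo.round(3),hi.round(3),((lo+hi)/2).round(4))
t=q[q[:,2]>.105];print(cv2.minAreaRect(q[:,:2].astype(np.float32)*1000))
E
```

```text
82 [-0.3, -1.1, 80.6] [0.0, -0.1, 0.1]
181 [ 0.559 -0.167  0.092] [ 0.611 -0.117  0.117] [ 0.5852 -0.1418  0.1047]
((584.6150512695312, -143.86732482910156), (54.697044372558594, 53.49606704711914), 79.9037094116211)
```

>>> send_rows:
  increments:
    - [[0,-1,6,0,0,0,1],[0,-1,18,0,0,0,1],[0,-1,34,0,0,0,1],[0,-1,50,0,0,0,1],[0,-1,62,0,0,0,1],[0,-1,70,0,0,0,1],[0,-1,74,0,0,0,1],[0,-1,76,0,0,0,1],[0,-1,77,0,0,0,1],[0,-1,77,0,0,0,1]]

```text
t: 19.78
position: [0.5908, -0.1477, 0.1083]
ee_rot: [0.001, 0.069, 0.998, -0.0]
ft_force: [-0.2, 0.1, -3.2]
finger_gap: 0.021
grip_force: 40.0
```

>>> send_rows:
  increments:
    - [[0,0,1,0,0,0,1],[0,0,1,0,0,0,1],[0,0,2,0,0,0,1],[0,0,2,0,0,0,1]]

```text
t: 20.12
position: [0.5904, -0.1478, 0.1059]
ee_rot: [0.0, 0.069, 0.998, 0.0]
ft_force: [-0.3, -0.5, -4.0]
finger_gap: 0.0211
grip_force: 40.0
```

>>> send_rows:
  increments:
    - [[0,0,1,0,0,0,1],[0,0,1,0,0,0,1],[0,0,1,0,0,0,1]]

```text
t: 20.37
position: [0.5903, -0.1478, 0.1047]
ee_rot: [-0.0, 0.069, 0.998, -0.0]
ft_force: [-0.1, 0.1, -4.0]
finger_gap: 0.0211
grip_force: 40.0
```

>>> send_rows:
  increments:
    - [[0,0,1,0,0,0,1],[0,0,1,0,0,0,1],[0,0,1,0,0,0,1]]

```text
t: 20.62
position: [0.5903, -0.1478, 0.1036]
ee_rot: [-0.0, 0.069, 0.998, -0.0]
ft_force: [0.0, -0.3, -3.4]
finger_gap: 0.0209
grip_force: 40.0
```

>>> send_rows:
  increments:
    - [[0,0,0.7,0,0,0,1],[0,0,0.7,0,0,0,1],[0,0,0.7,0,0,0,1]]

```text
t: 20.87
position: [0.5904, -0.1478, 0.1034]
ee_rot: [0.0, 0.069, 0.998, -0.0]
ft_force: [-1.1, -0.6, -1.0]
finger_gap: 0.0214
grip_force: 40.0
```

>>> send_rows:
  increments:
    - [[0,0,0.7,0,0,0,1],[0,0,0.7,0,0,0,1],[0,0,0.7,0,0,0,1]]

```text
t: 21.12
position: [0.5904, -0.1478, 0.1033]
ee_rot: [0.0, 0.069, 0.998, -0.0]
ft_force: [-2.8, 1.3, 5.3]
finger_gap: 0.0211
grip_force: 40.0
```

Seated. Release, rise, and head for the jar.

>>> send_rows:
  increments:
    - [[0,0,0,0,0,0,0.4],[0,0,0,0,0,0,0.2],[0,0,0,0,0,0,0],[0,0,0,0,0,0,-0.1],[0,0,0,0,0,0,-0.1],[0,0,-10,0,0,0,-0.1],[0,0,-30,0,0,0,-0.1],[0,0,-55,0,0,0,-0.1],[0,0,-75,0,0,0,-0.1],[0,0,-80,0,0,0,-0.1]]

```text
t: 21.95
position: [0.5924, -0.1481, 0.187]
ee_rot: [0.004, 0.069, 0.998, -0.0]
ft_force: [0.4, -0.3, 1.2]
finger_gap: 0.0478
grip_force: 0.0
```

>>> send_rows:
  increments:
    - [[0,0,-5,0,0,0,-0.5],[0,0,-5,0,0,0,-0.7]]

```text
t: 22.12
position: [0.5905, -0.1477, 0.1882]
ee_rot: [0.001, 0.069, 0.998, 0.0]
ft_force: [0.5, -0.1, -0.2]
finger_gap: 0.0545
grip_force: 0.0
```

```bash
python3 - <<'E'
from h import *
to(.4615,.2195,.14,82)
E
```

```text
82 [178.5, 345.9, -3.0] [0.0, 0.1, 0.1]
```

>>> send_rows:
  increments:
    - [[11,22,0,0,0,0,-0.7],[29,56,0,0,0,0,-0.7],[48,93,-1,0,0,0,-0.7],[67,130,-1,0,0,0,-0.7],[86,167,-2,0,0,0,-0.7],[105,204,-2,0,0,0,-0.7],[124,241,-3,0,0,0,-0.7],[143,278,-3,0,0,0,-0.7],[160,312,-3,0,0,0,-0.7],[173,335,-3,0,0,0,-0.7]]

```text
t: 22.95
position: [0.4637, 0.2103, 0.1893]
ee_rot: [-0.001, 0.068, 0.998, -0.001]
ft_force: [0.1, 0.7, -0.5]
finger_gap: 0.0743
grip_force: 0.0
```

>>> send_rows:
  increments:
    - [[5,11,0,0,0,0,-0.7],[5,11,0,0,0,0,-0.7],[5,11,0,0,0,0,-0.7]]

```text
t: 23.2
position: [0.4614, 0.2194, 0.1894]
ee_rot: [-0.001, 0.069, 0.998, -0.001]
ft_force: [-0.0, -1.9, -0.3]
finger_gap: 0.0737
grip_force: 0.0
```

```bash
python3 - <<'E'
from h import *
to(.4615,.2195,.034,82)
im=bot.get_image("side")
C=cloud(im);q=C[(np.hypot(C[...,0]-.46,C[...,1]-.22)<.05)&(C[...,2]>.012)&(C[...,2]<.07)]
print(len(q),((np.percentile(q,2,0)+np.percentile(q,98,0))/2).round(4))
im=bot.get_image("top");save("top8.png",im["image"],(115,110,325,230),3.8)
E
```

```text
82 [-0.3, 0.3, 104.4] [-0.1, -0.1, 0.1]
350 [0.4566 0.2245 0.0404]
```

View pics/top8.png

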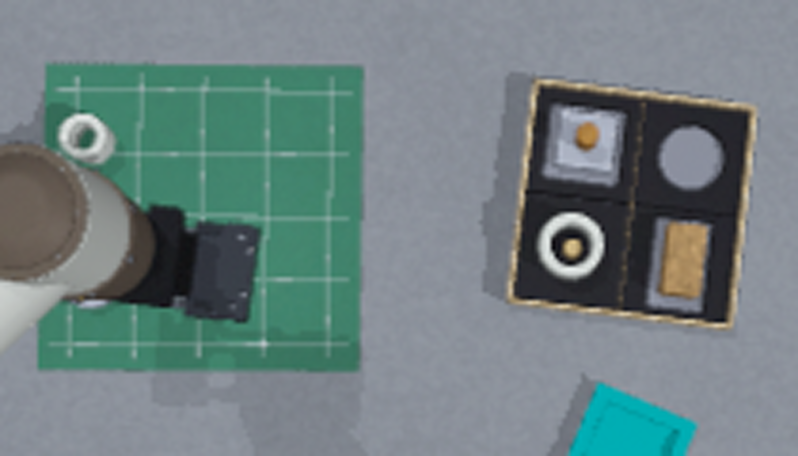

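The weight lies within the square recess at (585,143), and the roll and cork are in place. The gripper is over the jar, so I'll descend.

>>> send_rows:
  increments:
    - [[0,0.5,8,0,0,0,-0.4],[0,0.5,28,0,0,0,-0.4],[0,0.5,50,0,0,0,-0.4],[0,0.5,72,0,0,0,-0.4],[0,0.5,90,0,0,0,-0.4],[0,0.5,101,0,0,0,-0.4],[0,0.5,104,0,0,0,-0.4],[0,0.5,104,0,0,0,-0.4],[0,0.5,104,0,0,0,0.5],[0,0.5,104,0,0,0,1]]
  grip_force: 20

```text
t: 24.13
position: [0.4625, 0.22, 0.0871]
ee_rot: [0.001, 0.069, 0.998, 0.001]
ft_force: [-0.9, 0.3, -0.1]
finger_gap: 0.0541
grip_force: 0.0
```

>>> send_rows:
  increments:
    - [[0,0,0,0,0,0,1],[0,0,0,0,0,0,1],[0,0,0,0,0,0,1],[0,0,0,0,0,0,1],[0,0,0,0,0,0,1]]

```text
t: 24.55
position: [0.4624, 0.2205, 0.0872]
ee_rot: [0.001, 0.069, 0.998, 0.001]
ft_force: [0.1, 0.5, 5.4]
finger_gap: 0.0411
grip_force: 20.0
```

>>> send_rows:
  increments:
    - [[0,0,-8,0,0,0,1],[0,0,-25,0,0,0,1],[0,0,-50,0,0,0,1],[0,0,-75,0,0,0,1],[0,0,-98,0,0,0,1],[0,0,-115,0,0,0,1],[0,0,-120,0,0,0,1],[0,0,-120,0,0,0,1]]

```text
t: 25.22
position: [0.4619, 0.2201, 0.2074]
ee_rot: [0.001, 0.069, 0.998, 0.001]
ft_force: [0.1, 1.0, -1.6]
finger_gap: 0.0417
grip_force: 20.0
```

```bash
python3 - <<'E'
from h import *
to(.577,-.2478,.156,82)
E
```

```text
82 [-178.7, -447.5, -0.2] [0.1, 0.1, 0.0]
```

>>> send_rows:
  increments:
    - [[-5,-13,0,0,0,0,1],[-16,-40,0,0,0,0,1],[-29,-73,0,0,0,0,1],[-43,-108,0,0,0,0,1],[-57,-143,0,0,0,0,1],[-71,-178,0,0,0,0,1],[-85,-213,0,0,0,0,1],[-99,-248,0,0,0,0,1],[-113,-283,0,0,0,0,1],[-127,-318,0,0,0,0,1]]

```text
t: 26.05
position: [0.5425, -0.1149, 0.2041]
ee_rot: [-0.002, 0.07, 0.998, -0.0]
ft_force: [0.9, 1.1, -1.7]
finger_gap: 0.0412
grip_force: 20.0
```

>>> send_rows:
  increments:
    - [[-14,-35,0,0,0,0,1],[-28,-70,0,0,0,0,1],[-40,-100,0,0,0,0,1],[-48,-120,0,0,0,0,1],[-52,-129,0,0,0,0,1],[-52,-129,0,0,0,0,1],[-52,-129,0,0,0,0,1]]

```text
t: 26.63
position: [0.5763, -0.2475, 0.2044]
ee_rot: [-0.002, 0.07, 0.998, 0.001]
ft_force: [0.0, -0.3, -1.8]
finger_gap: 0.0408
grip_force: 20.0
```

```bash
python3 - <<'E'
from h import *
to(.577,-.2478,.0442,82)
E
```

```text
82 [-1.1, -0.3, 109.2] [0.0, -0.2, -0.0]
```

>>> send_rows:
  increments:
    - [[-0.5,0,8,0,0,0,1],[-0.5,0,25,0,0,0,1],[-0.5,0,45,0,0,0,1],[-0.5,0,65,0,0,0,1],[-0.5,0,82,0,0,0,1],[-0.5,0,94,0,0,0,1],[-0.5,0,101,0,0,0,1],[-0.5,0,104,0,0,0,1],[-0.5,0,105,0,0,0,1],[-0.5,0,105,0,0,0,1]]

```text
t: 27.47
position: [0.5784, -0.2474, 0.102]
ee_rot: [0.001, 0.069, 0.998, -0.0]
ft_force: [-0.5, 0.4, -1.1]
finger_gap: 0.0412
grip_force: 20.0
```

>>> send_rows:
  increments:
    - [[0,0,1,0,0,0,1],[0,0,1,0,0,0,1],[0,0,2,0,0,0,1],[0,0,2,0,0,0,1]]

```text
t: 27.8
position: [0.578, -0.2476, 0.0997]
ee_rot: [0.0, 0.069, 0.998, 0.0]
ft_force: [0.6, -0.1, -1.6]
finger_gap: 0.0413
grip_force: 20.0
```

>>> send_rows:
  increments:
    - [[0,0,1,0,0,0,1],[0,0,1,0,0,0,1],[0,0,1,0,0,0,1]]

```text
t: 28.05
position: [0.5779, -0.2475, 0.0983]
ee_rot: [-0.0, 0.069, 0.998, 0.0]
ft_force: [-0.8, 0.2, -0.7]
finger_gap: 0.0413
grip_force: 20.0
```

>>> send_rows:
  increments:
    - [[0,0,1,0,0,0,1],[0,0,1,0,0,0,1],[0,0,2,0,0,0,1],[0,0,2,0,0,0,1]]

```text
t: 28.38
position: [0.5778, -0.2475, 0.0961]
ee_rot: [-0.0, 0.069, 0.998, 0.0]
ft_force: [-0.1, -0.1, -1.9]
finger_gap: 0.0414
grip_force: 20.0
```

>>> send_rows:
  increments:
    - [[0,0,1,0,0,0,1],[0,0,1,0,0,0,1],[0,0,1,0,0,0,1]]

```text
t: 28.63
position: [0.5779, -0.2475, 0.0953]
ee_rot: [-0.0, 0.069, 0.998, 0.0]
ft_force: [-0.9, -0.0, -0.7]
finger_gap: 0.0415
grip_force: 20.0
```

>>> send_rows:
  increments:
    - [[0,0,0.6,0,0,0,1],[0,0,0.6,0,0,0,1],[0,0,0.6,0,0,0,1]]

```text
t: 28.88
position: [0.5779, -0.2475, 0.0952]
ee_rot: [0.0, 0.069, 0.998, -0.0]
ft_force: [-1.1, 0.8, 2.7]
finger_gap: 0.0414
grip_force: 20.0
```

Seated at the predicted height. Release and retreat clear.

>>> send_rows:
  increments:
    - [[0,0,0,0,0,0,0],[0,0,0,0,0,0,-0.15],[0,0,0,0,0,0,-0.3],[0,0,0,0,0,0,-0.3],[0,0,0,0,0,0,-0.3],[0,0,-10,0,0,0,-0.3],[0,0,-30,0,0,0,-0.3],[0,0,-60,0,0,0,-0.3],[0,0,-95,0,0,0,-0.3],[0,0,-120,0,0,0,-0.3]]

```text
t: 29.72
position: [0.5786, -0.2478, 0.2185]
ee_rot: [0.002, 0.069, 0.998, -0.001]
ft_force: [0.5, -0.7, 0.2]
finger_gap: 0.0565
grip_force: 0.0
```

>>> send_rows:
  increments:
    - [[0,-30,-20,0,0,0,-0.3],[0,-60,-40,0,0,0,-0.3],[0,-90,-60,0,0,0,-0.3],[0,-120,-60,0,0,0,-0.3],[0,-150,-60,0,0,0,-0.3],[0,-170,-60,0,0,0,-0.3],[0,-180,-60,0,0,0,-0.3],[0,-180,-60,0,0,0,-0.3],[0,-180,-60,0,0,0,-0.3]]

```text
t: 30.47
position: [0.5529, -0.4255, 0.2747]
ee_rot: [-0.0, 0.07, 0.998, 0.0]
ft_force: [0.1, 0.9, 0.4]
finger_gap: 0.0567
grip_force: 0.0
```

```bash
python3 - <<'E'
from h import *
a=bot.get_image("top");b=bot.get_image("side")
x=cv2.resize(a["image"][110:230,110:330],(792,432)[:2],interpolation=cv2.INTER_CUBIC)[:, :]
y=b["image"][150:290,90:320]
A=cv2.resize(a["image"][110:230,110:330],(550,300),interpolation=cv2.INTER_CUBIC);B=cv2.resize(y,(493,300),interpolation=cv2.INTER_CUBIC)
out=np.zeros((600,550,3),np.uint8);out[:300]=A;out[300:,:493]=B
save("final.png",out,s=1)
C=cloud(a)
for n,x,y,e in(("roll",.490,-.131,.054),("cork",.476,-.235,.045),("knob",.590,-.148,.063),("jar",.578,-.2475,.073)):
    m=np.hypot(C[...,0]-x,C[...,1]-y)<.045; z=C[...,2][m]; print(n,np.nanpercentile(z,[95,99]).round(4),"expect",e)
E
```

```text
roll [0.5893 0.598 ] expect 0.054
cork [0.6223 0.6256] expect 0.045
knob [0.061  0.0647] expect 0.063
jar [0.5806 0.5851] expect 0.073
```

View pics/final.png

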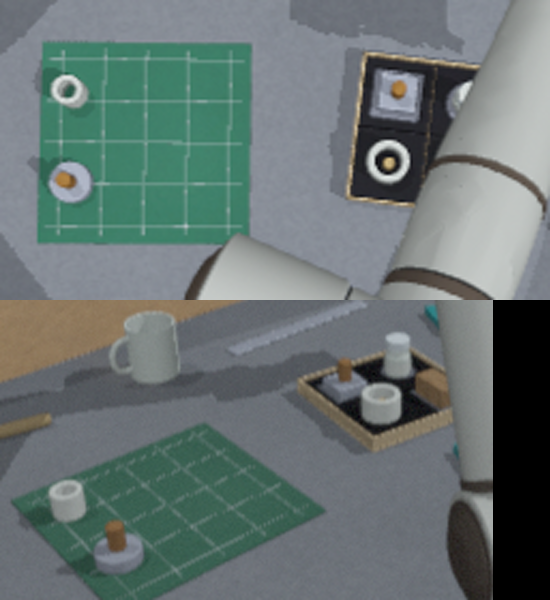

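The final picture shows the weight (345,380), roll (381,403), jar upright (398,356) and cork (433,387) all seated in the caddy. The small roll and round weight are still standing on the mat at (68,500) and (118,545).

```bash
python3 -c "
from workcell import bot
print(bot.finish_job())"
```

```text
the job is handed in; nothing more can be done
None
```

I packed the caddy in the order asked and handed the job in at about 30 s: roll over the post, then cork block, square weight and upright jar seated in their recesses, with the small roll and round weight left standing on the mat.

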